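# Index the specimen disc on its key and press it home

## Robot

A 6-joint arm with a two-finger parallel gripper is mounted at the origin on the work surface. World frame = base frame: x ahead of the robot, y to its left, z up, the work surface at z = 0. Lengths are in m, angles in rad, forces in N, time in s.
With the tool pointing down it reaches from about 0.375 to 0.9 m from the base axis. Payload 3.1 kg.
Tool frame: the origin (TCP) lies on the centre line of the jaws, within the pads' length; the fingertips stand ahead of it and the grasp point (between the pads) lies 3 mm ahead of it (robot.tip_reach is the z of the fingertips in the tool frame, in m); z points along the fingers, y is the line along which they close (so a half turn about z gives the same grasp; the last joint's range is limited). The gripper opens to 87 mm and grips with 3 to 60 N. Pads are 19 mm wide; open, the fingers measure 117 mm over their backs; the gripper's body (75 mm by 190 mm) begins 51 mm behind the grasp point.
Start: joints at [1.123, 0.527, 1.433, -0, 1.181, -0.178], TCP at [0.167, 0.602, 0.245] pointing down, gripper open.
Joint ranges: [-3.08, 3.08], [-0.75, 2.2], [0.22, 2.44], [-1.43, 4.57], [0, 2.65], [-2.85, 2.85]. Speed limits (rad/s): [2.79, 2.79, 3.14, 3.14, 3.14, 3.14].

## Interface

Orientations are given as a unit quaternion [x, y, z, w].
In Python, from rig import sensors, eyes, ticket, robot gives the robot as it stands.
- The arm moves only by the tool drive_tool, never from a script. Its argument "deltas" is a list that holds one entry, the list of rows, each a list of 6 numbers: the shift along the tool's x, y, z in mm, then the turn, a rotation vector about the tool's x, y, z in rad. A call has 1 to 8 rows; each row shifts and turns the commanded pose from where the row before left it, along the tool's axes as they then stand; what a row does not reach is not made up. A row lasts 1/12 s, in which the tool goes at most 41.7 mm and 7.16 degrees, less where a joint would pass 70% of its speed; a pose out of reach is approached as far as the arm can. A call is refused whole if a number of a shift passes 41.7 or a number of a turn 0.125, either way. A call with a gripper value outside its range is refused whole. "gripper" is the opening in per cent of the stroke, from 0 (shut) to 100 (fully open), set as the call begins (left out, the last holds). The fingers move at their own pace and stop on an object; "squeeze" is the grip in N (left out, the last holds). Time passes only in rows, so rows that do not move let the fingers close. It gives the time, the measured TCP pose, the force, the opening and the grip force at its end, in the units of the state.
- sensors.get_obs(): the state, without advancing time (a new reading comes with each control period).
- eyes.camera(name): name is "scene" or "side" or "wrist"; returns a dict with "img" (480x640x3 uint8, red, green, blue), "fov_y" (degrees; the focal length in pixels is half the picture's height over the tangent of half this angle, whatever the lens; pixels are square), "cx", "cy" (the principal point, pixels), "xyz" and "attitude" of the camera in the world; the wrist camera has in their place "hand_eye" (4x4, takes a point from camera to tool coordinates, whose origin is the TCP and whose axes are the flange's). Camera axes: x right, y up, looking along -z (the intrinsics and any distortion apply to the point x, -y, -z); pixel columns grow to the right and rows downward; lengths in m; the calibration is good to about 2 mm. A picture is of the moment at which its call begins: read the wrist's pose just before it. There is no depth.
- ticket.hand_in(): hands the job in; it is judged then, once.
The state is a dict: "time": time; "q": joint angles; "joint_velocities": joint speeds; "joint_torque": joint torques, N m; "position": TCP position; "tool_rot": TCP orientation; "ft_force": force on the tool from outside, world axes, zero at the start; "moment": the same for the moment, N m; "grip_width": finger opening in m; "grip_force": force on a finger pad.
Only numpy, scipy, OpenCV 4.12 (cv2) and the standard library are available. Lean on these libraries where they do the work, as an engineer would, in place of code of your own. Each camera call takes 0.05 s, during which the arm holds its last target. There are 200 camera calls.

## Task

With your fingertips only, turn the specimen disc on its seat (the orange post is there to push against) until its notch lies over the yellow key, then press the disc down (the green pad in the middle is the place) until it is fully home, flat on the black seat with the key in the notch, and leave it there. Do not grip the post, do not lift, tip or carry the disc, and leave the other things on the table alone.

Things in the scene. Friction and masses are not known exactly. Their poses are not given: they have to be found in the camera images.
- seat: Fixed round indexing seat, white housing with a black top, 160 mm dia; origin at the centre of its underside on the table, z up, x axis along the yellow key. Its flat black top, on which the disc must end, is 30 mm above the table. In its middle a steel platen, 76 mm dia, stands 8 mm proud, carries the disc and slides straight down.
- key (a point): Point on the crest of the yellow key, 50 mm from the seat's axis and 37 mm above the table. The key is a radial bar 10 mm wide with a rounded crest, standing 7 mm above the black top and running from 45 to 78 mm from the axis, so its outer end shows beyond the disc's rim.
- disc: Loose aluminium disc, 110 mm dia, 10 mm thick, 0.3 kg; origin at the centre of its underside, x axis towards the notch, post on the -x side. A spigot under it sits in the platen with 1 mm clearance: it turns about the seat's axis and stays where left (1 to 2 N at the post turns it). Underside 38 mm above the table at the start (1 mm over the key), 30 mm when home.
- notch (a point): Middle of the notch in the disc's rim, 50 mm from its axis, at the height of its underside. The notch is 14 mm wide, open to the rim, cut right through from 43 mm outwards; its two flanks are red and a red line on the top points to it. At the start it is 40 to 180 degrees from the key, either way.
- post (a point): Centre of the top of the orange post that turns the disc: 12 mm dia, standing 20 mm above the disc's top face, its axis 42 mm from the disc's axis, opposite the notch. Its top is 68 mm above the table at the start.
- pad (a point): Centre of the top of the green press pad in the middle of the disc, 32 mm dia, 2 mm above the disc's top face; 50 mm above the table at the start, 42 mm when home.
- platen (a joint): How far the platen is pressed down: 0 at the start (up), 0.008 m when the disc is home. It is held by friction alone, with no spring: it sinks under about 7 to 10 N on the pad and stays where it is left.
- specimen_black: bystander: black resin-mounted specimen, upright cylinder 30 mm dia, 18 mm tall; origin at the centre of its underside
- specimen_red: bystander: red resin-mounted specimen, upright cylinder 30 mm dia, 18 mm tall; origin at the centre of its underside
- test_block: bystander: steel hardness reference block, disc 60 mm dia, 12 mm thick; origin at the centre of its underside
- screwdriver: bystander: screwdriver 160 mm long, lying along its own x axis
- rinse_bottle: bystander: rinse bottle 60 mm dia, 150 mm tall; origin at the centre of its underside
- loupe: bystander: black eyepiece magnifier, 44 mm dia, 35 mm tall; origin at the centre of its underside
- specimen_tray: bystander: blue compartment tray 80 x 110 x 30 mm; origin at the centre of its underside
There are look-alikes about, which are no part of the job. There is more than one size of the disc; the job needs the largest.

How it is judged:
By the outcome, as a careful person would: the job done as asked, in the order asked, and still so for the second after the job is handed in, with the robot touching nothing.
It also fails if it takes over 51 s, if anything falls off the work surface, if the arm or the gripper's body presses on something with over 40 N, if the wrist force passes 120 N, or if a joint passes its speed limit or range.

## Working session

There is one attempt and no reset: what is moved stays moved. The work goes in short steps, Python scripts to look and compute and a tool call to move; the robot and the scene stay as the last step left them, time stands still between calls to the robot, and variables do not carry over. Pictures are saved under pics/ and viewed, at most 10 in all, crops included, and the job is handed in when it is done.

Besides the shell and the picture viewer there is one more tool, called after ">>>" in YAML: its name, and indented under it one key for each argument. drive_tool: Moves the arm, as the interface text tells. Its arguments: {"type":"object","properties":{"deltas":{"type":"array"},"gripper":{"type":"number"},"squeeze":{"type":"number"}},"required":["deltas"]}

```bash
mkdir -p pics
cat > h.py <<'E'
import numpy as np, cv2
from scipy.spatial.transform import Rotation as R
from rig import sensors, eyes, ticket, robot
def snap(name,fn=None):
    o=sensors.get_obs(); c=eyes.camera(name)
    if 'hand_eye' in c:
        T=np.eye(4);T[:3,:3]=R.from_quat(o['tool_rot']).as_matrix();T[:3,3]=o['position']
        c['T']=T@np.array(c['hand_eye'])
    else:
        T=np.eye(4);a=np.array(c['attitude'],float)
        T[:3,:3]=R.from_quat(a).as_matrix() if a.size==4 else a.reshape(3,3)
        T[:3,3]=c['xyz'];c['T']=T
    if fn: cv2.imwrite('pics/'+fn,c['img'][:,:,::-1])
    return c
def cast(c,u,v,z):
    f=240/np.tan(np.radians(c['fov_y'])/2)
    d=c['T'][:3,:3]@np.array([(u-c['cx'])/f,-(v-c['cy'])/f,-1]);p=c['T'][:3,3]
    return p+d*(z-p[2])/d[2]
E
python3 - <<'E'
from h import *
import cv2
cs=[snap(n) for n in('scene','side','wrist')]
for c in cs: print({k:v for k,v in c.items() if k!='img'})
cv2.imwrite('pics/a.png',np.hstack([c['img'] for c in cs[:2]])[:,:,::-1][::1,::1] if 0 else cs[0]['img'][:,:,::-1])
cv2.imwrite('pics/b.png',cs[2]['img'][:,:,::-1])
cv2.imwrite('pics/c.png',cs[1]['img'][:,:,::-1])
o=sensors.get_obs();print(o,robot.tip_reach)
E
```

```text
{'fov_y': 48.05372909678847, 'cx': 317.132104063301, 'cy': 236.1151374367309, 'xyz': array([ 1.18454951, -0.03980823,  1.01467064]), 'attitude': array([0.22465564, 0.20870317, 0.66394471, 0.68201925]), 'T': array([[ 0.03124082, -0.81187345,  0.58299701,  1.18454951],
       [ 0.99941883,  0.01741454, -0.02930421, -0.03980823],
       [ 0.01363869,  0.58357368,  0.81194566,  1.01467064],
       [ 0.        ,  0.        ,  0.        ,  1.        ]])}
{'fov_y': 55.324835120249524, 'cx': 319.41601420611903, 'cy': 240.29145847734495, 'xyz': array([ 0.12806398, -0.88364761,  0.7202685 ]), 'attitude': array([ 0.46687708, -0.1016247 , -0.19708872,  0.85606907]), 'T': array([[ 0.90165691,  0.24255063, -0.35802794,  0.12806398],
       [-0.43233561,  0.48636365, -0.75929989, -0.88364761],
       [-0.01003689,  0.83941622,  0.54339642,  0.7202685 ],
       [ 0.        ,  0.        ,  0.        ,  1.        ]])}
{'fov_y': 69.95770872133706, 'cx': 320.7542772138776, 'cy': 239.50060186660687, 'hand_eye': array([[ 2.16580844e-04,  9.62468818e-01,  2.71392201e-01,
         7.38968015e-02],
       [ 
[... 505 characters left out ...]
': 0.15, 'q': array([ 1.12254033e+00,  5.28262068e-01,  1.43359699e+00, -2.57654737e-05,
        1.18141153e+00, -1.78500847e-01]), 'joint_velocities': array([-0.00054254, -0.00439671, -0.00243763, -0.00110786, -0.00125956,
        0.00062232]), 'joint_torque': array([ 4.08710630e-04, -4.40431309e+01, -1.76841009e+01,  6.33611460e-02,
        5.52960718e-02, -9.43948066e-05]), 'position': array([0.16630746, 0.6019233 , 0.2437941 ]), 'tool_rot': array([ 1.34464094e-01,  9.90918111e-01, -8.01780663e-04, -2.47298119e-04]), 'ft_force': array([0.13749666, 0.45275857, 0.0866027 ]), 'moment': array([ 0.01126407, -0.01077616,  0.0178055 ]), 'grip_force': 0.0, 'grip_width': 0.08689439573432063} 0.022
```

View pics/a.png

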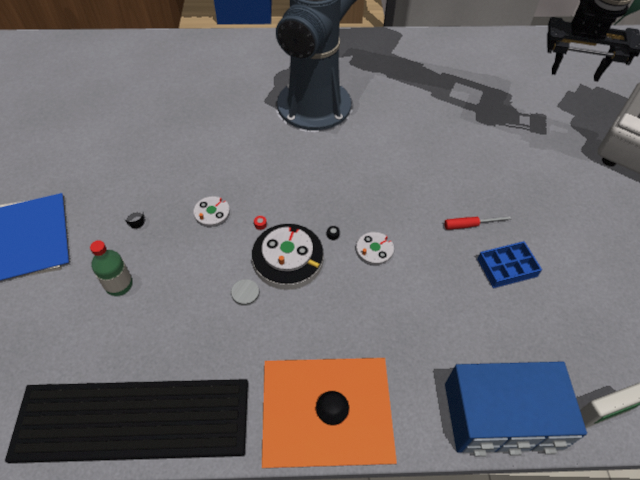

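View pics/b.png

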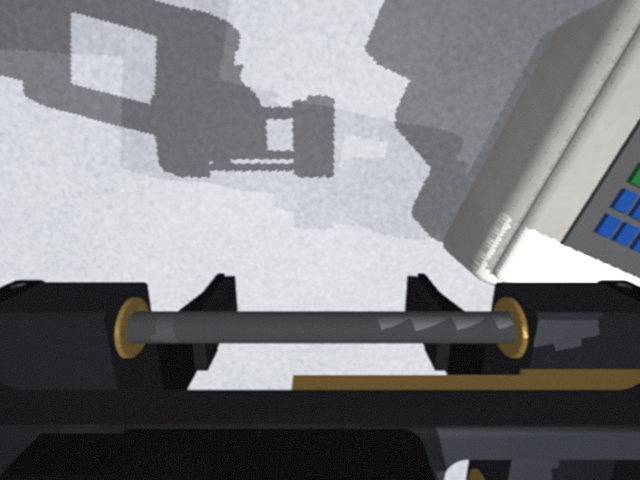

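The scene picture shows the seat at (287,253) with the big disc on it: green pad at (287,247), orange post at (281,260), red notch line towards (293,230) and yellow key at (314,264). The smaller look-alikes are at (211,210) and (375,247). The wrist view shows no part of the job yet.

```bash
cat >> h.py <<'E'
def blobs(c,roi=None):
    h=cv2.cvtColor(c['img'],cv2.COLOR_RGB2HSV);H,S,V=h[...,0],h[...,1],h[...,2]
    m={'orange':(H>=6)&(H<=18)&(S>140)&(V>90),'yellow':(H>20)&(H<34)&(S>130)&(V>90),'green':(H>45)&(H<85)&(S>90)&(V>40),'red':((H<5)|(H>174))&(S>150)&(V>60)}
    out={}
    for k,a in m.items():
        a=a.astype(np.uint8)
        if roi: b=np.zeros_like(a);x0,y0,x1,y1=roi;b[y0:y1,x0:x1]=a[y0:y1,x0:x1];a=b
        n,l,s,ce=cv2.connectedComponentsWithStats(a)
        out[k]=[(int(s[i,4]),ce[i].round(1).tolist(),s[i,:4].tolist()) for i in np.argsort(-s[:,4]) if i and s[i,4]>=6][:4]
    return out
E
python3 - <<'E'
from h import *
Z={'orange':.063,'yellow':.036,'green':.05,'red':.048}
for n,roi in(('scene',(245,215,330,290)),):
    c=snap(n);b=blobs(c,roi)
    for k,v in b.items():
        for a,p,s in v: print(n,k,a,p,s,cast(c,*p,Z[k]).round(4))
E
```

```text
scene orange 31 [281.3, 259.2] [279, 256, 5, 8] [ 0.5596 -0.0829  0.063 ]
scene yellow 51 [313.6, 263.0] [308, 259, 12, 9] [ 0.5532 -0.0144  0.036 ]
scene green 114 [286.8, 246.4] [281, 241, 13, 12] [ 0.518  -0.0718  0.05  ]
scene red 105 [259.8, 222.7] [254, 216, 12, 13] [ 0.4506 -0.1326  0.048 ]
scene red 15 [291.0, 235.0] [289, 231, 5, 9] [ 0.4862 -0.0626  0.048 ]
scene red 6 [296.2, 230.0] [295, 229, 3, 3] [ 0.4727 -0.051   0.048 ]
```

View pics/c.png

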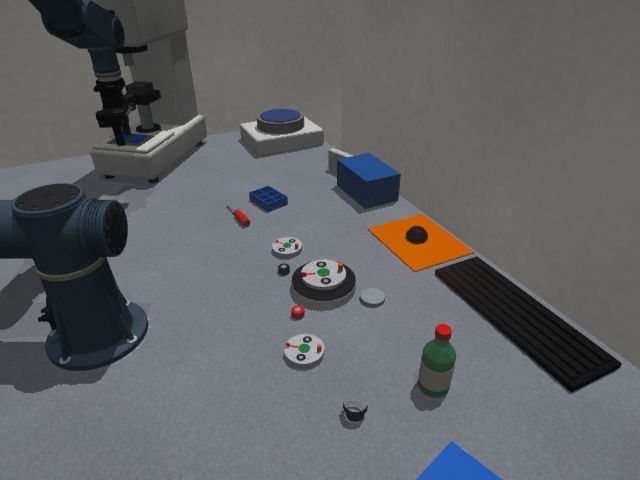

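The side view confirms the seat with the largest disc at (323,277). From the scene camera the seat is at about (0.518,-0.072), the key at about 58° and the notch at about 160-165°, so the disc needs about -105° (clockwise). I'll move above it for a close look.

>>> drive_tool:
  deltas:
    - [[-21.6,-23.2,3,0,0,0],[-21.6,-23.2,3,0,0,0],[-21.6,-23.2,3,0,0,0],[-21.6,-23.2,3,0,0,0],[-21.6,-23.2,3,0,0,0],[-21.6,-23.2,3,0,0,0],[-21.6,-23.2,3,0,0,0],[-21.6,-23.2,3,0,0,0]]
  gripper: 46

```text
time: 0.87
position: [0.284, 0.3761, 0.2205]
tool_rot: [0.134, 0.991, 0.0, 0.0]
ft_force: [0.2, -0.1, -0.2]
grip_width: 0.0438
grip_force: 0.0
```

>>> drive_tool:
  deltas:
    - [[-21.6,-23.2,3,0,0,0],[-21.6,-23.2,3,0,0,0],[-21.6,-23.2,3,0,0,0],[-21.6,-23.2,3,0,0,0],[-21.6,-23.2,3,0,0,0],[-21.6,-23.2,3,0,0,0],[-21.6,-23.2,3,0,0,0],[-21.6,-23.2,3,0,0,0]]

```text
time: 1.53
position: [0.4012, 0.151, 0.1965]
tool_rot: [0.135, 0.991, 0.0, 0.0]
ft_force: [0.4, 0.5, 0.0]
grip_width: 0.0401
grip_force: 0.0
```

>>> drive_tool:
  deltas:
    - [[-21.6,-23.2,3,0,0,0],[-21.6,-23.2,3,0,0,0],[-21.6,-23.2,3,0,0,0],[-21.6,-23.2,3,0,0,0],[-21.6,-23.2,3,0,0,0],[-21.6,-23.2,3,0,0,0],[-21.6,-23.2,3,0,0,0],[-21.6,-23.2,3,0,0,0]]

```text
time: 2.2
position: [0.5183, -0.074, 0.1724]
tool_rot: [0.135, 0.991, 0.0, -0.0]
ft_force: [0.2, -0.3, 0.5]
grip_width: 0.0401
grip_force: 0.0
```

Run:
```python
from h import *
c=snap('wrist','w1.png');b=blobs(c);o=sensors.get_obs()
print(o['time'],o['position'].round(4),o['tool_rot'].round(4),o['ft_force'],o['grip_width'])
Z={'orange':.068,'yellow':.036,'green':.05,'red':.048}
for k,v in b.items():
    for a,p,s in v: print(k,a,p,s,cast(c,*p,Z[k]).round(4))
```

```text
2.25 [ 0.523  -0.0798  0.1724] [ 0.1358  0.9907 -0.0022  0.0037] [ 3.14146108 -3.84645946  0.75722014] 0.039669311023552783
orange 567 [539.2, 469.1] [524, 459, 31, 21] [0.7761 0.0607 0.068 ]
orange 247 [320.4, 294.6] [314, 283, 13, 23] [ 0.556  -0.0853  0.068 ]
orange 181 [52.3, 173.0] [42, 168, 22, 11] [ 0.4163 -0.2419  0.068 ]
orange 92 [522.4, 179.4] [517, 175, 12, 10] [0.5088 0.0756 0.068 ]
yellow 240 [398.7, 254.3] [388, 247, 22, 16] [ 0.5522 -0.0155  0.036 ]
green 1071 [321.2, 239.3] [303, 222, 37, 36] [ 0.5181 -0.0742  0.05  ]
green 626 [67.3, 135.8] [53, 122, 29, 29] [ 0.3926 -0.2324  0.05  ]
green 609 [544.1, 148.6] [531, 135, 28, 28] [0.4949 0.1032 0.05  ]
red 821 [217.2, 139.2] [198, 122, 39, 36] [ 0.424 -0.128  0.048]
red 174 [322.0, 200.5] [319, 186, 7, 30] [ 0.4887 -0.0654  0.048 ]
red 167 [73.7, 98.4] [69, 83, 10, 36] [ 0.3701 -0.2176  0.048 ]
red 74 [333.3, 175.6] [331, 170, 7, 15] [ 0.4726 -0.0521  0.048 ]
```

View pics/w1.png

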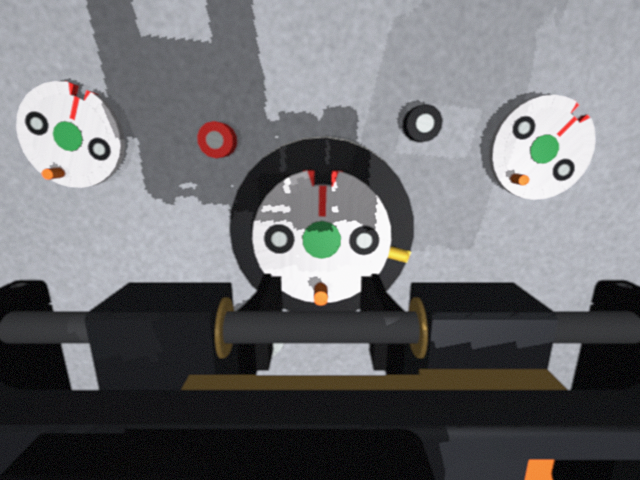

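The wrist view shows the seat centred at (321,239) (pad), the red notch at (323,176), the post at (320,294) and the key at (399,254). It agrees with the scene camera to within 2 mm: centre about (0.518,-0.073), post at -16.5°, key at 59°. I'll straddle the post with a wide gap and push it with one finger's inner face only.

>>> drive_tool:
  deltas:
    - [[-7,1,14.5,0,0,0],[-7,1,14.5,0,0,0],[-7,1,14.5,0,0,0],[-7,1,14.5,0,0,0],[-7,0,14.5,0,0,0],[0,0,0,0,0,0],[0,0,0,0,0,0]]

```text
time: 2.83
position: [0.5521, -0.0776, 0.0994]
tool_rot: [0.134, 0.991, 0.0, -0.001]
ft_force: [-0.1, -0.5, -0.5]
grip_width: 0.0403
grip_force: 0.0
```

Run:
```python
from h import *
c=snap('wrist','w2.png');b=blobs(c);o=sensors.get_obs()
print(o['time'],o['position'].round(4),o['tool_rot'].round(4),o['ft_force'],o['grip_width'])
Z={'orange':.068,'yellow':.036,'green':.05,'red':.048}
for k,v in b.items():
    for a,p,s in v: print(k,a,p,s,cast(c,*p,Z[k]).round(4))
```

```text
2.8833 [ 0.5522 -0.0777  0.1001] [ 1.344e-01  9.909e-01  1.000e-04 -5.000e-04] [-0.75306163 -0.19102938  0.1041011 ] 0.04005077208217838
orange 571 [539.3, 469.1] [524, 459, 31, 21] [0.7112 0.0227 0.068 ]
orange 520 [310.5, 294.8] [301, 279, 19, 32] [ 0.5558 -0.085   0.068 ]
orange 340 [586.9, 135.1] [572, 128, 30, 15] [0.5111 0.0652 0.068 ]
yellow 435 [418.8, 240.0] [404, 230, 30, 21] [ 0.5522 -0.0155  0.036 ]
green 2228 [311.9, 217.3] [286, 191, 53, 54] [ 0.5182 -0.074   0.05  ]
green 1251 [620.6, 93.2] [602, 73, 38, 41] [0.4979 0.0962 0.05  ]
red 1866 [169.9, 81.6] [140, 53, 58, 56] [ 0.4308 -0.1251  0.048 ]
red 389 [312.4, 160.7] [308, 138, 10, 46] [ 0.4884 -0.0653  0.048 ]
red 140 [297.8, 125.6] [292, 117, 10, 22] [ 0.4689 -0.0679  0.048 ]
red 139 [328.1, 125.7] [325, 117, 10, 23] [ 0.4732 -0.0524  0.048 ]
```

View pics/w2.png

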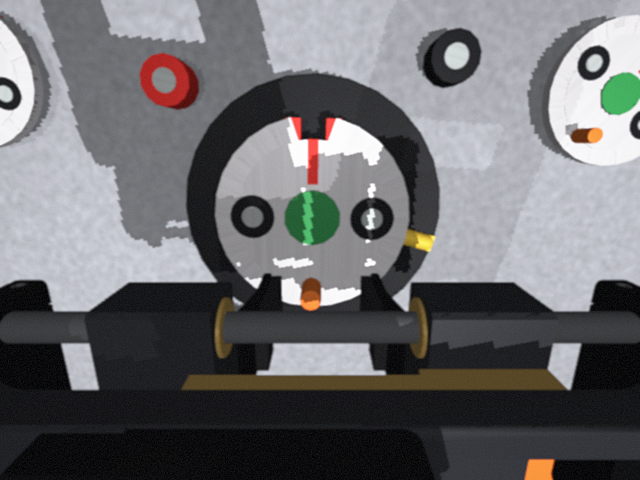

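The closer view gives centre (0.518,-0.0735), notch at 163.7° (flanks at (298,126) and (328,126)), key at about 59.3° and post at (0.558,-0.085). Now I lower around the post and push along the arc.

>>> drive_tool:
  deltas:
    - [[-4,-3,3,0,0,0],[-4,-3,3,0,0,0],[0,0,8,0,0,0],[0,0,8,0,0,0],[0,0,0,0,0,0]]

```text
time: 3.3
position: [0.5575, -0.0856, 0.0765]
tool_rot: [0.135, 0.991, 0.0, -0.002]
ft_force: [-0.5, 0.6, 0.1]
grip_width: 0.0401
grip_force: 0.0
```

>>> drive_tool:
  deltas:
    - [[0,-4,0,0,0,0],[0,-4,0,0,0,0],[0,-3,0,0,0,0],[0,-2,0,0,0,0],[0,0,0,0,0,0]]

```text
time: 3.72
position: [0.5552, -0.099, 0.0783]
tool_rot: [0.135, 0.991, -0.0, 0.0]
ft_force: [-0.1, 0.3, 0.4]
grip_width: 0.04
grip_force: 0.0
```

>>> drive_tool:
  deltas:
    - [[1.25,-3.3,0,0,0,0.08],[1.25,-3.3,0,0,0,0.08],[1.25,-3.3,0,0,0,0.08],[1.25,-3.3,0,0,0,0.08],[1.25,-3.3,0,0,0,0.08],[1.25,-3.3,0,0,0,0.08],[0,0,0,0,0,0],[0,0,0,0,0,0]]

```text
time: 4.38
position: [0.5398, -0.1126, 0.0783]
tool_rot: [0.365, 0.931, -0.0, 0.0]
ft_force: [0.3, -0.8, 0.1]
grip_width: 0.0402
grip_force: 0.0
```

```bash
cat > m.py <<'E'
from h import *
import sys
c=snap('wrist',sys.argv[1]);b=blobs(c);o=sensors.get_obs()
C=np.array([.518,-.0735]);t=o['position'][:2]-C;X=R.from_quat(o['tool_rot']).as_matrix()[:2,:2]
print(o['time'],o['position'].round(4),'psi',np.degrees(np.arctan2(X[1,0],X[0,0])).round(1),'centre in tool mm',(-X.T@t*1e3).round(1),o['ft_force'].round(1))
Z={'orange':.068,'yellow':.036,'green':.05,'red':.048}
for k,v in b.items():
    for a,p,s in v:
        w=cast(c,*p,Z[k]);d=w[:2]-C
        if np.hypot(*d)<.09: print(k,a,p,s,w.round(4),'r',np.hypot(*d).round(4),'ang',np.degrees(np.arctan2(d[1],d[0])).round(1))
E
python3 m.py w3.png
```

```text
4.4333 [ 0.5397 -0.1125  0.0782] psi 137.2 centre in tool mm [42.5 13.8] [ 0.3  0.6 -0.4]
orange 642 [348.7, 296.4] [338, 279, 25, 33] [ 0.5464 -0.1009  0.068 ] r 0.0395 ang -44.0
yellow 645 [472.8, 176.3] [455, 164, 35, 26] [ 0.5523 -0.0157  0.036 ] r 0.0672 ang 59.3
green 2891 [347.5, 210.3] [318, 180, 60, 61] [ 0.5184 -0.075   0.05  ] r 0.0015 ang -75.8
red 522 [347.5, 145.4] [342, 120, 12, 52] [ 0.4952 -0.0542  0.048 ] r 0.0299 ang 139.7
red 194 [365.0, 105.7] [361, 95, 12, 26] [ 0.4874 -0.0364  0.048 ] r 0.0481 ang 129.5
red 167 [329.9, 105.7] [324, 96, 11, 26] [ 0.4763 -0.0483  0.048 ] r 0.0487 ang 148.9
```

The push works: the disc has turned about 25° and the tool is tracking it. About 79° remain.

>>> drive_tool:
  deltas:
    - [[1.25,-3.3,0,0,0,0.08],[1.25,-3.3,0,0,0,0.08],[1.25,-3.3,0,0,0,0.08],[1.25,-3.3,0,0,0,0.08],[1.25,-3.3,0,0,0,0.08],[1.25,-3.3,0,0,0,0.08],[1.25,-3.3,0,0,0,0.08],[1.25,-3.3,0,0,0,0.08]]

```text
time: 5.1
position: [0.5129, -0.1175, 0.0782]
tool_rot: [0.641, 0.767, 0.0, 0.001]
ft_force: [1.7, -0.9, -0.8]
grip_width: 0.0403
grip_force: 0.6
```

>>> drive_tool:
  deltas:
    - [[1.25,-3.3,0,0,0,0.08],[1.25,-3.3,0,0,0,0.08],[1.25,-3.3,0,0,0,0.08],[1.25,-3.3,0,0,0,0.08],[1.25,-3.3,0,0,0,0.08],[1.25,-3.3,0,0,0,0.08],[0,0,0,0,0,0],[0,0,0,0,0,0]]

```text
time: 5.77
position: [0.493, -0.1096, 0.0782]
tool_rot: [0.804, 0.595, -0.0, 0.0]
ft_force: [1.2, -0.6, 0.8]
grip_width: 0.04
grip_force: 0.1
```

```bash
python3 m.py w4.png
```

```text
5.8167 [ 0.493  -0.1096  0.0781] psi 73.0 centre in tool mm [41.8 13.3] [0.1 0.5 0.4]
orange 634 [348.6, 296.9] [337, 280, 26, 32] [ 0.507  -0.1108  0.068 ] r 0.0389 ang -106.4
orange 13 [368.7, 96.4] [365, 96, 8, 2] [ 0.5389 -0.0275  0.068 ] r 0.0505 ang 65.6
yellow 958 [380.5, 73.5] [365, 50, 32, 49] [ 0.5521 -0.0167  0.036 ] r 0.0663 ang 59.0
green 2901 [347.1, 211.0] [317, 181, 61, 61] [ 0.518  -0.0743  0.05  ] r 0.0008 ang -92.6
red 509 [347.3, 145.9] [342, 120, 11, 53] [ 0.5267 -0.0443  0.048 ] r 0.0305 ang 73.5
red 181 [364.0, 107.2] [360, 96, 12, 26] [ 0.5388 -0.0298  0.048 ] r 0.0484 ang 64.5
red 155 [328.9, 106.3] [323, 97, 11, 25] [ 0.5233 -0.0247  0.048 ] r 0.0491 ang 83.8
red 30 [236.8, 307.2] [234, 305, 7, 6] [ 0.4459 -0.1085  0.048 ] r 0.0801 ang -154.1
```

View pics/w4.png

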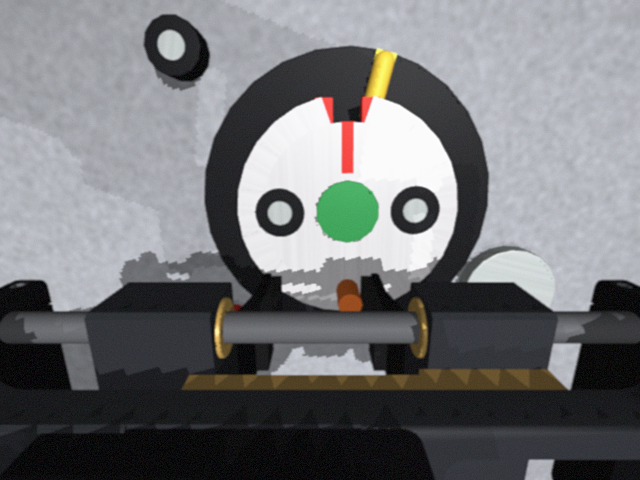

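The notch is at 74° (flanks at (329,106) and (364,107)) and the key at 59.2° (380,73), so about 0.255 rad is left.

>>> drive_tool:
  deltas:
    - [[1.25,-3.3,0,0,0,0.08],[1.25,-3.3,0,0,0,0.08],[0.9,-2.5,0,0,0,0.06],[0.5,-1.3,0,0,0,0.03],[0,0,0,0,0,0],[0,0,0,0,0,0]]

```text
time: 6.32
position: [0.4851, -0.1023, 0.0781]
tool_rot: [0.872, 0.49, 0.0, 0.0]
ft_force: [-0.5, 0.1, 0.2]
grip_width: 0.04
grip_force: 0.4
```

```bash
python3 m.py w5.png
```

```text
6.3667 [ 0.4851 -0.1023  0.0781] psi 58.6 centre in tool mm [41.7 13.1] [ 0.3 -0.8  0.3]
orange 646 [348.6, 296.9] [338, 280, 25, 32] [ 0.4986 -0.1069  0.068 ] r 0.0386 ang -120.2
yellow 1467 [345.9, 81.1] [335, 46, 23, 72] [ 0.5496 -0.0211  0.036 ] r 0.0612 ang 58.9
green 2894 [346.2, 210.9] [316, 181, 61, 61] [ 0.5179 -0.0739  0.05  ] r 0.0005 ang -106.3
red 513 [345.5, 145.9] [340, 120, 11, 52] [ 0.5334 -0.0469  0.048 ] r 0.0308 ang 60.0
red 189 [362.1, 106.2] [358, 96, 12, 25] [ 0.5489 -0.0355  0.048 ] r 0.049 ang 50.9
red 156 [326.8, 106.2] [321, 97, 11, 25] [ 0.5349 -0.027   0.048 ] r 0.0495 ang 70.0
```

View pics/w5.png

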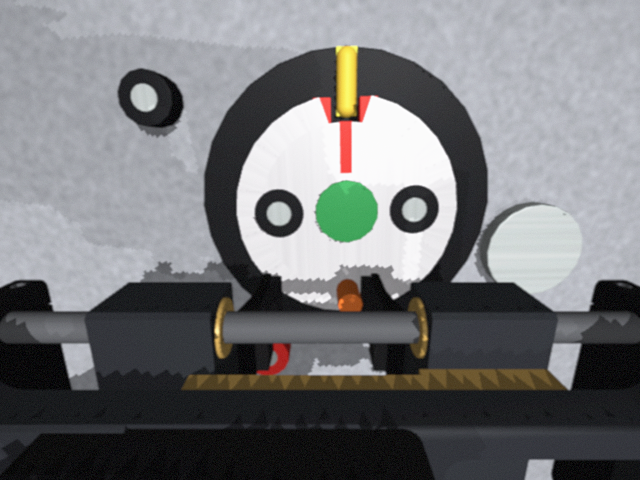

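The key (346,81) now lies in the notch between flanks at (327,106) and (362,106), about 1° short. I'll nudge that, retreat clear of the post, rise and close.

>>> drive_tool:
  deltas:
    - [[0.3,-0.8,0,0,0,0.02],[0,0,0,0,0,0],[0,0,0,0,0,0],[0,6.5,0,0,0,0],[0,6.5,0,0,0,0],[0,0,-15,0,0,0],[0,0,-25,0,0,0],[0,0,0,0,0,0]]

```text
time: 7.03
position: [0.4976, -0.1095, 0.1209]
tool_rot: [0.877, 0.48, 0.002, 0.002]
ft_force: [0.9, -0.5, -0.0]
grip_width: 0.0402
grip_force: 0.0
```

>>> drive_tool:
  deltas:
    - [[14,0,0,0,0,0],[14,0,0,0,0,0],[13.7,0,0,0,0,0],[0,0,0,0,0,0],[0,0,0,0,0,0],[0,0,0,0,0,0]]
  gripper: 0
  squeeze: 10

```text
time: 7.53
position: [0.5172, -0.0735, 0.1176]
tool_rot: [0.877, 0.48, -0.0, -0.0]
ft_force: [0.1, -0.8, 0.0]
grip_width: 0.0078
grip_force: 0.0
```

```bash
python3 m.py w6.png
```

```text
7.5833 [ 0.5172 -0.0737  0.1177] psi 57.4 centre in tool mm [0.6 0.5] [-0.1  0.7  0.4]
yellow 851 [319.0, 161.5] [310, 136, 18, 53] [ 0.5503 -0.0205  0.036 ] r 0.0621 ang 58.6
green 1560 [321.2, 261.4] [298, 240, 47, 45] [ 0.5183 -0.0733  0.05  ] r 0.0003 ang 31.9
red 271 [319.7, 214.3] [316, 196, 8, 38] [ 0.5338 -0.0473  0.048 ] r 0.0306 ang 58.9
red 110 [332.0, 183.9] [329, 176, 9, 20] [ 0.5502 -0.0355  0.048 ] r 0.0499 ang 49.7
red 107 [305.2, 184.5] [300, 177, 9, 20] [ 0.5363 -0.027   0.048 ] r 0.05 ang 68.5
```

View pics/w6.png

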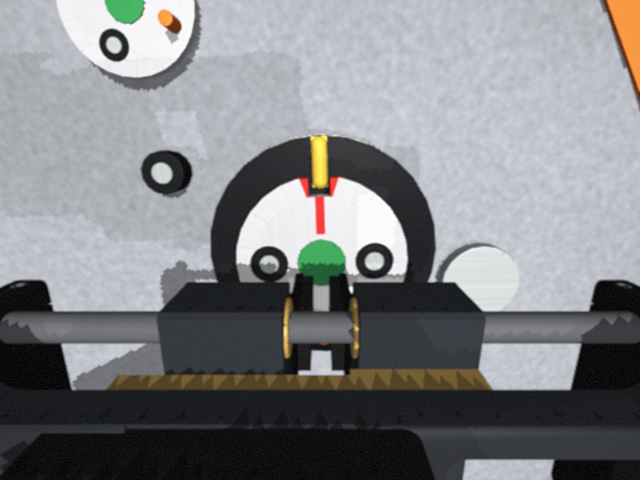

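The notch (59.0°) and key (58.6°) match within the ±2° allowed, and the tool is within 1 mm of the pad's axis. Now I press.

>>> drive_tool:
  deltas:
    - [[0.5,0.5,13,0,0,0],[0,0,13,0,0,0],[0,0,9,0,0,0],[0,0,5,0,0,0],[0,0,2,0,0,0],[0,0,1,0,0,0],[0,0,1,0,0,0],[0,0,0,0,0,0]]

```text
time: 8.25
position: [0.5186, -0.0733, 0.0743]
tool_rot: [0.877, 0.48, 0.0, 0.0]
ft_force: [-0.4, -0.3, -0.2]
grip_width: 0.0006
grip_force: 0.0
```

>>> drive_tool:
  deltas:
    - [[0,0,1,0,0,0],[0,0,1,0,0,0],[0,0,1,0,0,0],[0,0,1,0,0,0],[0,0,1,0,0,0],[0,0,1,0,0,0]]

```text
time: 8.75
position: [0.5187, -0.0732, 0.0689]
tool_rot: [0.877, 0.48, 0.0, 0.0]
ft_force: [-1.2, -0.2, 6.0]
grip_width: 0.0006
grip_force: 3.0
```

>>> drive_tool:
  deltas:
    - [[0,0,1,0,0,0],[0,0,1,0,0,0],[0,0,1,0,0,0],[0,0,1,0,0,0],[0,0,0,0,0,0]]

```text
time: 9.17
position: [0.5187, -0.0732, 0.0647]
tool_rot: [0.877, 0.48, 0.0, 0.0]
ft_force: [-1.8, 0.6, 4.1]
grip_width: 0.0007
grip_force: 2.2
```

>>> drive_tool:
  deltas:
    - [[0,0,0.5,0,0,0],[0,0,0.5,0,0,0],[0,0,0.5,0,0,0],[0,0,0,0,0,0]]

```text
time: 9.5
position: [0.5188, -0.0732, 0.0644]
tool_rot: [0.877, 0.48, 0.0, 0.001]
ft_force: [-2.8, -0.4, 15.1]
grip_width: 0.0003
grip_force: 7.2
```

>>> drive_tool:
  deltas:
    - [[0,0,0.5,0,0,0],[0,0,0.5,0,0,0],[0,0,0,0,0,0]]

```text
time: 9.75
position: [0.5187, -0.0732, 0.0643]
tool_rot: [0.877, 0.48, 0.001, 0.001]
ft_force: [-3.0, 0.2, 21.5]
grip_width: 0.0007
grip_force: 11.0
```

>>> drive_tool:
  deltas:
    - [[0,0,-3,0,0,0],[0,0,-10,0,0,0],[0,0,-30,0,0,0],[0,0,-35,0,0,0],[-10,0,-30,0,0,0],[-10,0,0,0,0,0],[0,0,0,0,0,0],[0,0,0,0,0,0]]

```text
time: 10.42
position: [0.507, -0.09, 0.1694]
tool_rot: [0.877, 0.48, -0.0, -0.0]
ft_force: [-0.3, 0.6, -0.6]
grip_width: 0.0004
grip_force: 0.0
```

```bash
python3 m.py w7.png
python3 - <<'E'
from h import *
cs=[snap(n) for n in('wrist','side')]
w=cs[0]['img'][60:360,160:480];s=cs[1]['img'][240:320,270:380]
cv2.imwrite('pics/w8.png',np.hstack([cv2.resize(w,(400,375)),cv2.resize(s,(400,375),interpolation=cv2.INTER_CUBIC)])[:,:,::-1])
E
```

```text
10.4667 [ 0.5068 -0.0897  0.1687] psi 57.4 centre in tool mm [19.7  0.7] [ 0.8  0.1 -0.7]
orange 197 [322.6, 268.1] [316, 259, 14, 19] [ 0.4997 -0.1049  0.068 ] r 0.0363 ang -120.2
yellow 619 [318.9, 132.7] [311, 111, 16, 45] [ 0.5501 -0.0211  0.036 ] r 0.0614 ang 58.5
green 1101 [321.0, 214.2] [302, 196, 38, 38] [ 0.5189 -0.0727  0.05  ] r 0.0012 ang 41.1
red 165 [319.6, 173.9] [317, 159, 6, 31] [ 0.5344 -0.0466  0.048 ] r 0.0315 ang 58.7
red 58 [329.2, 149.7] [327, 144, 6, 15] [ 0.5499 -0.0356  0.048 ] r 0.0495 ang 50.0
red 56 [308.1, 150.1] [304, 145, 7, 14] [ 0.5366 -0.0274  0.048 ] r 0.0497 ang 68.0
```

View pics/w8.png

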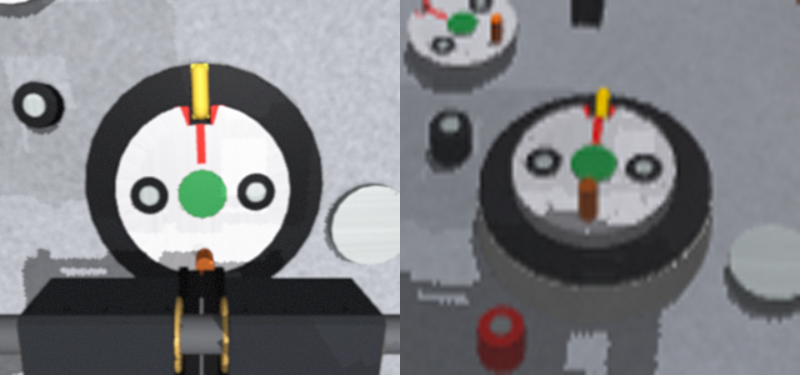

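The wrist crop shows the key in the notch, and the side crop shows the disc low on the black seat. The tip stopped hard at 42.3 mm (home is 42). I'll press once more, a bit harder, to be sure it is home.

>>> drive_tool:
  deltas:
    - [[10,0,0,0,0,0],[10,0,30,0,0,0],[0,0,30,0,0,0],[0,0,25,0,0,0],[0,0,12,0,0,0],[0,0,4,0,0,0],[0,0,1.5,0,0,0],[0,0,0,0,0,0]]

```text
time: 11.23
position: [0.5187, -0.0727, 0.0668]
tool_rot: [0.877, 0.48, -0.0, -0.0]
ft_force: [-0.7, -0.7, 0.6]
grip_width: 0.0007
grip_force: 0.0
```

>>> drive_tool:
  deltas:
    - [[0,0,1.2,0,0,0],[0,0,1.2,0,0,0],[0,0,1.2,0,0,0],[0,0,0.8,0,0,0],[0,0,0,0,0,0],[0,0,0,0,0,0]]

```text
time: 11.73
position: [0.5191, -0.0733, 0.0644]
tool_rot: [0.877, 0.48, 0.001, 0.001]
ft_force: [-1.0, 0.9, 8.5]
grip_width: 0.0003
grip_force: 4.4
```

>>> drive_tool:
  deltas:
    - [[0,0,1,0,0,0],[0,0,1,0,0,0],[0,0,1,0,0,0],[0,0,0,0,0,0],[0,0,0,0,0,0]]

```text
time: 12.15
position: [0.5191, -0.0733, 0.0643]
tool_rot: [0.877, 0.48, 0.001, 0.001]
ft_force: [-6.1, 2.1, 31.4]
grip_width: 0.0006
grip_force: 15.8
```

>>> drive_tool:
  deltas:
    - [[0,0,-4,0,0,0],[0,0,-10,0,0,0],[0,0,-30,0,0,0],[0,0,-35,0,0,0],[0,0,-30,0,0,0],[0,0,0,0,0,0],[0,0,0,0,0,0]]

```text
time: 12.73
position: [0.5197, -0.0736, 0.1709]
tool_rot: [0.877, 0.48, 0.002, 0.002]
ft_force: [-0.4, 0.3, -0.2]
grip_width: 0.0004
grip_force: 0.0
```

The tip did not move under 31 N, so the disc is on its hard stop. The arm is clear, so I'm handing in.

```bash
python3 -c "
from rig import ticket
print(ticket.hand_in())"
```

```text
the job is handed in; nothing more can be done
None
```

I turned the disc until its notch lay over the key and pressed it down until it held still under 31 N, with the fingertips at 42.3 mm (42 mm when home); then I lifted clear and handed the job in at about 12.7 s, and no verdict was shown.

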